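# Slide a box of wet mounts down its dock lane and close the keeper

### The arm

A 6-joint arm with a two-finger parallel gripper is mounted at the origin on a cart in front of the work surface, level with it; the furniture and walls round the work are solid. World frame = base frame: x ahead of the robot, y to its left, z up, the work surface at z = 0. Lengths are in mm, angles in rad, forces in N, time in s.
With the tool pointing down it reaches from about 325 to 900 mm from the base axis. Payload 3.5 kg.
Tool frame: the origin (TCP) lies midway between the tips of the shut fingers; the grasp point (between the pads) lies env.tcp_to_grasp behind it (env.tcp_to_grasp is the distance from the TCP to the grasp point, in mm); z points along the fingers, y is the line along which they close (so a half turn about z gives the same grasp; the last joint's range is limited). The gripper opens to 85 mm and grips with 20 to 120 N. Pads are 22 mm wide; open, the fingers measure 114 mm over their backs; the gripper's body (76 mm by 85 mm) begins 54 mm behind the grasp point. The pads swing forward as they close: fully open they stand 13 mm farther back than shut.
Start: joints at [1.207, 0.276, -0.026, 1.268, 0, 1.467], TCP at [161.165, 603.861, 231.313] pointing down, gripper open.
Joint ranges: [-3.12, 3.12], [-0.85, 1.88], [-1.08, 1.24], [-1.95, 2.15], [-1.57, 1.53], [-3.14, 3.14]. Speed limits (rad/s): [2.57, 2.57, 3.14, 3.14, 3.14, 3.14].

### API

Orientations are given as [roll, pitch, yaw] about the fixed x, y, z axes, in that order (R = Rz(yaw) Ry(pitch) Rx(roll)).
In Python, from station import env, capture gives the robot as it stands.
- The arm moves only by the tool play_rows, never from a script. Its argument "steps" is a list of rows, each an object with "fingers": the closure, from 0 (fully open) to 1 (shut); "xyz": the shift along the tool's x, y, z in m, a list of three; "roll": the turn about the tool's z in rad. A call has 1 to 10 rows; each row shifts and turns the commanded pose from where the row before left it, along the tool's axes as they then stand; what a row does not reach is not made up. A row lasts 1/10 s, in which the tool goes at most 50 mm and 8.59 degrees, less where a joint would pass 70% of its speed; a pose out of reach is approached as far as the arm can. A call is refused whole if a number of a shift passes 0.05 or a number of a turn 0.15, either way. A call with a gripper value outside its range is refused whole. The fingers move at their own pace and stop on an object; "newtons" is the grip in N (left out, the last holds). Time passes only in rows, so rows that do not move let the fingers close. It gives the time, the measured TCP pose, the force, the opening and the grip force at its end, in the units of the state.
- env.state(): the state, without advancing time (a new reading comes with each control period).
- capture(name): name is "scene" or "top" or "wrist"; returns a dict with "pixels" (384x512x3 uint8, blue, green, red), "range_z" (384x512 float32, mm along the optical axis (not along the pixel's ray), 0 where there is no reading), "mtx" (3x3 intrinsics, pixels), "R" (3x3) and "t" (3): a world point X has camera coordinates R X + t; the wrist camera has in their place "tool_from_camera" (4x4, takes a point from camera to tool coordinates, whose origin is the TCP and whose axes are the flange's). Camera axes: x right, y down, z forward; pixel columns grow to the right and rows downward; lengths in mm; the calibration is good to about 2 mm. The wrist camera is an equidistant fisheye: a pixel r from the principal point sees the ray r / f radians off the axis. A picture is of the moment at which its call begins: read the wrist's pose just before it.
- env.job_done(): hands the job in; it is judged then, once.
The state is a dict: "time": time; "joint_pos": joint angles; "qvel": joint speeds; "joint_torque": joint torques, N m; "tool_pos": TCP position; "orientation": TCP orientation; "wrist_force": force on the tool from outside, world axes, zero at the start; "moment": the same for the moment, N m; "grip_width": finger opening in mm; "grasp_force": force on a finger pad.
Only numpy, scipy, OpenCV 4.12 (cv2) and the standard library are available. Lean on these libraries where they do the work, as an engineer would, in place of code of your own. Each camera call takes 0.05 s, during which the arm holds its last target. There are 200 camera calls.

### The job

Push the loose wooden slide box down the empty lane of the holding dock until it is fully home against the rubber buffers at the lane's end, then swing that lane's keeper shut behind it, as on the full lane next to it. The mounts inside are still wet, so never lift or tip the box, move it slowly (under about 25 cm a second) and do not let it touch either side rail of the lane on the way. Leave the other things on the worktop where they are.

Things in the scene. Friction and masses are not known exactly. Their poses are not given: they have to be found in the camera images.
- slide_box: The loose wooden slide box, lid shut, about 0.2 to 0.35 kg, standing in front of the empty lane. Body 92 mm (own x) by 165 mm (own y), 47 mm high, flat upright sides. At -x a tab (16 mm wide, at the middle, 31 to 39 mm up) stands out 4 mm; at +x two hinge knuckles (42 to 58 mm either side of the middle, 27 to 33 mm up) stand out 5 mm. Origin: centre of the underside, z up.
- dock: Fixed aluminium frame with two lanes and no floor: the box slides on the worktop. Origin: on the worktop, middle of the empty lane's mouth. The lane runs along own -y; the box waits at +y, 20 to 50 mm off its line to -x and up to 0.25 rad askew. Lane 112 mm wide between rails that begin at y = +12 mm. The full lane (centre at x = +124 mm) holds a fixed box of the same kind, 47 mm high.
- lane_end (a point): Middle of the empty lane at the faces of its rubber buffers, on the worktop: dock x = 0, y = -175 mm; axes as the dock's. Buffers 12 to 28 mm up, end rail behind them 30 mm high. The 165 mm long box is home when it meets them: its centre is then at dock y = -93 mm and its rear face at y = -10 mm, just inside the mouth.
- rail_near: The empty lane's side rail on the robot's side: bare aluminium, 12 mm wide (x), 195 mm long (y), 16 mm high. Origin: centre of its underside, 62 mm from the lane's middle line (dock x = -62 mm). The box must not touch it.
- rail_mid: The empty lane's other side rail, between the two lanes: the same size, origin at the centre of its underside, 62 mm from the lane's middle line (dock x = +62 mm). The box must not touch it.
- keeper (a joint): Angle of the empty lane's keeper, a flat steel turn bar pivoted on the near rail's front end, 52 mm long, 10 wide, 17 to 24 mm up. 0 = shut: the bar lies along dock +x across the mouth (inner edge at y = 0) at a stop. It grows as the bar opens, outward (along dock +y at 1.57), then towards the robot; it starts at 2.35 to 2.7, clear of the lane. It stays where left (0.03 N m friction).
- keeper_pivot (a point): The keeper's pivot axis, 16 mm above the worktop, at dock x = -67 mm, y = +5 mm. Its axes are those of the dock.
- keeper_pin (a point): Middle of the black finger pin that stands on the keeper's free end, 40 mm from the pivot axis: 8 mm thick, 24 to 46 mm above the worktop (this point 35 mm). Push it round sideways with a fingertip. Its x axis points from the pivot along the bar.
- coverslip_box_1: Bystander: flat plastic box with a lid, 34 x 64 x 18 mm, lying in front of the dock; origin at the centre of its underside.
- marker_black: Bystander: black felt marker, 12 mm thick, 140 mm long; origin under its middle.
- petri_dish: Bystander: clear round dish, 62 mm across, 15 mm high; origin at the centre of its underside.
- vial_2: Bystander: small glass vial with a screw cap, 18 mm thick, 58 mm high; origin at the centre of its underside.
- usb_stick: Bystander: black memory stick, 18 x 52 x 8 mm; origin at the centre of its underside.
- microscope: Fixed obstacle left of the box, origin on the worktop under its middle. Foot: up to 133 mm in front of the origin (-x) and 150 mm to its right (-y), up to 168 mm high; stage: -123 to +29 mm in x, -129 to +148 mm in y, 130 to 180 mm up; head and eyepieces: to -246 mm in x, -73 to +59 mm in y, 285 to 555 mm up. Go round its front to reach the box.

How it is judged:
By the outcome, as a careful person would: the job done as asked, in the order asked, and still so for the second after the job is handed in, with the robot touching nothing.
It also fails if it takes over 56 s, if anything falls off the work surface, if the arm or the gripper's body presses on something with over 40 N, if the wrist force passes 120 N, or if a joint passes its speed limit or range.

## Working session

There is one attempt and no reset: what is moved stays moved. The work goes in short steps, Python scripts to look and compute and a tool call to move; the robot and the scene stay as the last step left them, time stands still between calls to the robot, and variables do not carry over. Pictures are saved under pics/ and viewed, at most 12 in all, crops included, and the job is handed in when it is done.

Besides the shell and the picture viewer there is one more tool, called after "Request:" in YAML: its name, and indented under it one key for each argument. play_rows: Moves the arm, as the interface text tells. Its arguments: {"type":"object","properties":{"steps":{"type":"array"},"newtons":{"type":"number"}},"required":["steps"]}

```bash
mkdir -p pics; ls; python3 - <<'E'
from station import env,capture
import cv2,pickle
s=env.state();print(s, env.tcp_to_grasp)
for n in("scene","top"):
    c=capture(n);pickle.dump(c,open(n+".pkl","wb"));cv2.imwrite(f"pics/{n}0.png",c["pixels"]);print(n,c["mtx"],c["R"],c["t"])
E
```

```text
pics
{'time': 0.0, 'joint_pos': array([ 1.20658202e+00,  2.77196077e-01, -2.78982692e-02,  1.26800029e+00,
       -4.08345536e-05,  1.46744976e+00]), 'qvel': array([-0.00017014,  0.00125426,  0.0002369 , -0.00015838, -0.00195786,
        0.00238656]), 'joint_torque': array([-2.19402536e-03, -4.45512807e+01,  2.95199293e+01,  1.63584959e-02,
       -9.58692999e-05,  1.34405229e-05]), 'tool_pos': array([160.90645127, 603.11771129, 230.11234894]), 'orientation': array([-3.13930240e+00, -1.96482575e-04,  2.88072474e+00]), 'wrist_force': array([ 0.17183026, -0.04638962, -0.83940435]), 'moment': array([-0.01543682, -0.02948463,  0.01312768]), 'grasp_force': 0.0, 'grip_width': 85.7538318773589} 18.700000000000003
scene [[393.33751191   0.         245.1342549 ]
 [  0.         393.33751191 192.55871083]
 [  0.           0.           1.        ]] [[ 4.70397994e-01 -8.82454184e-01 -5.84011377e-04]
 [-3.77491245e-01 -2.00625903e-01 -9.04018588e-01]
 [ 7.97637817e-01  4.25468989e-01 -4.27492751e-01]] [-395.97126831  220.79675979  686.61961052]
top [[449.47477339   0.         254.79609835]
 [  0.         449.47477339 187.83324326]
 [  0.           0.           1.        ]] [[-0.02667443 -0.99964263 -0.00175504]
 [-0.99294904  0.02669859 -0.11549623]
 [ 0.11550181 -0.00133813 -0.99330637]] [-151.1992274   558.50453168 1298.41118878]
```

View pics/scene0.png

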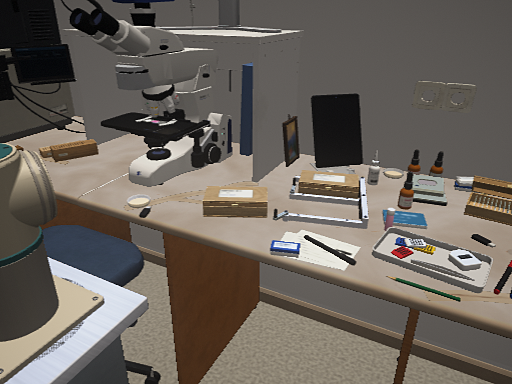

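View pics/top0.png

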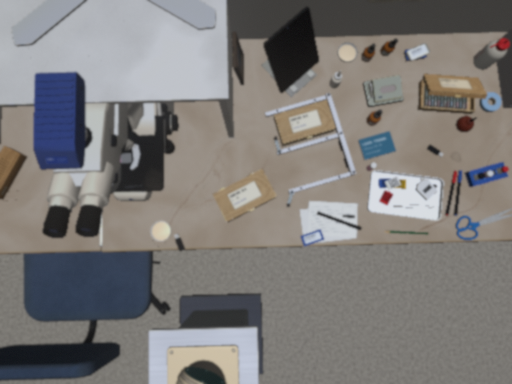

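The scene view shows the box at about (235,200) and the dock at (330,200). In the top view the box is at (245,195), the near rail runs from (290,190) to (352,173), the mid rail from (278,150) to (335,135), and the keeper is at (290,199). Next I'll measure these.

```bash
cat > h.py <<'E'
import numpy as np,cv2,pickle
def cloud(c):
    z=c["range_z"];v,u=np.mgrid[:z.shape[0],:z.shape[1]]
    K=c["mtx"];P=np.stack([(u-K[0,2])/K[0,0]*z,(v-K[1,2])/K[1,1]*z,z],-1)
    return (P-c["t"])@c["R"]
def at(c,u,v,z):
    K=c["mtx"];d=c["R"].T@np.array([(u-K[0,2])/K[0,0],(v-K[1,2])/K[1,1],1]);o=-c["R"].T@c["t"]
    return o+d*(z-o[2])/d[2]
E
python3 - <<'E'
from h import *
c=pickle.load(open("top.pkl","rb"));P=cloud(c)
def rect(u0,u1,v0,v1,z0,z1):
    Q=P[v0:v1,u0:u1].reshape(-1,3);Q=Q[(Q[:,2]>z0)&(Q[:,2]<z1)]
    r=cv2.minAreaRect(Q[:,:2].astype(np.float32));print(len(Q),r,np.median(Q[:,2]));
    return r
print("table",np.median(P[160:170,180:210,2]))
for a in[(208,280,165,225,38,60),(266,342,95,148,40,60)]:
    r=rect(*a);print(cv2.boxPoints(r).round())
print("rails")
for n,a in dict(near=(284,356,168,195,10,24),mid=(270,342,125,155,10,24)).items():
    Q=P[a[2]:a[3],a[0]:a[1]].reshape(-1,3);Q=Q[(Q[:,2]>a[4])&(Q[:,2]<a[5])]
    print(n,len(Q),cv2.fitLine(Q[:,:2].astype(np.float32),cv2.DIST_HUBER,0,.01,.01).ravel(),Q.min(0),Q.max(0))
im=c["pixels"][90:220,200:370];cv2.imwrite("pics/crop1.png",cv2.resize(im,None,fx=4.5,fy=4.5,interpolation=cv2.INTER_CUBIC))
E
```

```text
table 0.20093229211877656
1769 ((532.4305419921875, -134.3429718017578), (96.06036376953125, 164.79067993164062), 25.817813873291016) 46.678501951684275
[[ 453.  -81.]
 [ 525. -229.]
 [ 612. -188.]
 [ 540.  -39.]]
1678 ((746.7198486328125, -310.8053894042969), (96.59603881835938, 183.62965393066406), 14.485334396362305) 46.56563196539317
[[ 677. -234.]
 [ 723. -412.]
 [ 816. -388.]
 [ 771. -210.]]
rails
near 265 [ 2.5714374e-01 -9.6637315e-01  5.6959802e+02 -3.6292261e+02] [ 534.17287759 -467.18487466   10.0399103 ] [ 608.41373056 -265.54540966   23.97893735]
mid 348 [ 2.2646368e-01 -9.7401959e-01  6.9084381e+02 -3.3212009e+02] [ 659.37861438 -430.18964031   10.03466836] [ 742.22604925 -225.44392399   23.98647851]
```

View pics/crop1.png

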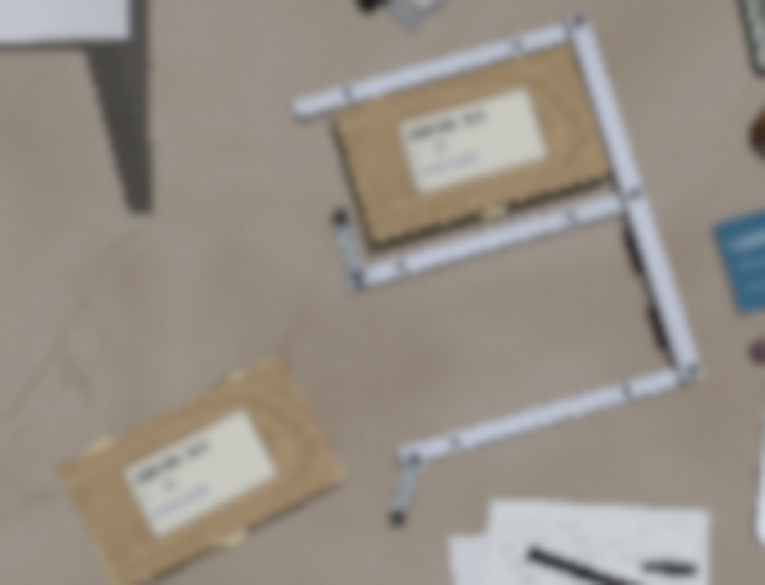

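The crop shows the keeper pivot at about (413,458) with its pin at (397,518), and the other lane's keeper pivot at (355,283). The box hinges are on the far side. Now I'll work out the dock pose and the microscope position.

```bash
cat >> h.py <<'E'
E
python3 - <<'E'
from h import *
c=pickle.load(open("top.pkl","rb"));P=cloud(c)
def cp(x,y,z): return at(c,200+(x+.5)/4.5-.5,90+(y+.5)/4.5-.5,z)[:2]
for n,a in dict(pivot=(413,458,24),pin=(397,518,46),pivot2=(355,282,24),pin2=(340,215,46),nearFrontOut=(405,463,16),nearFrontIn=(400,447,16),nearEnd=(693,374,16),endFar=(578,18,30),midFrontNear=(352,290,16),midFrontFar=(346,275,16), b1=(340,478,47),b2=(277,356,47),b3=(62,470,47),b4=(122,592,47)).items(): print(n,cp(*a).round(1))
# microscope extents
for lo,hi in((20,128),(130,190),(285,600)):
    Q=P[70:240,30:185].reshape(-1,3);Q=Q[(Q[:,2]>lo)&(Q[:,2]<hi)];print(lo,len(Q),np.percentile(Q[:,:2],[1,99],axis=0).round())
# other bystander heights map near keeper
for z in [(6,30)]:
    Q=P[195:245,210:365].reshape(-1,3);Q=Q[(Q[:,2]>6)&(Q[:,2]<30)];print(len(Q),Q[:,:2].min(0),Q[:,:2].max(0))
E
```

```text
pivot [ 541.6 -274.7]
pin [ 500.5 -261.1]
pivot2 [ 660.9 -240.2]
pin2 [ 701.7 -230.5]
nearFrontOut [ 539.3 -269.9]
nearFrontIn [ 550.1 -267. ]
nearEnd [ 593.9 -464.4]
endFar [ 836.7 -396.3]
midFrontNear [ 657.  -238.5]
midFrontFar [ 667.4 -234.8]
b1 [ 527.4 -224.9]
b2 [ 608.6 -186.3]
b3 [537.5 -44.6]
b4 [457.4 -82. ]
20 1362 [[529.  60.]
 [808. 241.]]
130 2860 [[539.  77.]
 [781. 192.]]
285 14946 [[425. -11.]
 [773. 302.]]
592 [ 384.98141459 -487.28179844] [531.19288421 -36.04681911]
```

Request:
play_rows:
  steps:
    - {"fingers": 0.42,"xyz": [-0.0135,-0.032,0],"roll": 0}
    - {"fingers": 0.42,"xyz": [-0.0135,-0.032,0],"roll": 0}
    - {"fingers": 0.42,"xyz": [-0.0135,-0.032,0],"roll": 0}
    - {"fingers": 0.42,"xyz": [-0.0135,-0.032,0],"roll": 0}
    - {"fingers": 0.42,"xyz": [-0.0135,-0.032,0],"roll": 0}
    - {"fingers": 0.42,"xyz": [-0.0135,-0.032,0],"roll": 0}
    - {"fingers": 0.42,"xyz": [-0.0135,-0.032,0],"roll": 0}
    - {"fingers": 0.42,"xyz": [-0.0135,-0.032,0],"roll": 0}
    - {"fingers": 0.42,"xyz": [0,0,0],"roll": 0.125}
    - {"fingers": 0.42,"xyz": [0,0,0],"roll": 0.13}
  newtons: 20

```text
time: 1.1
tool_pos: [199.3, 327.4, 231.0]
orientation: [-3.141, -0.0, 2.619]
wrist_force: [1.0, 0.8, -0.3]
grip_width: 49.6
grasp_force: 0.0
```

Request:
play_rows:
  steps:
    - {"fingers": 0.42,"xyz": [0,0,0],"roll": 0.12}
    - {"fingers": 0.42,"xyz": [0,0,0],"roll": 0.12}
    - {"fingers": 0.42,"xyz": [0,0,0],"roll": 0.12}
    - {"fingers": 0.42,"xyz": [0,0,0],"roll": 0.12}
    - {"fingers": 0.42,"xyz": [0,0,0],"roll": 0.113}
    - {"fingers": 0.42,"xyz": [-0.043,0.008,0],"roll": 0}
    - {"fingers": 0.42,"xyz": [-0.043,0.008,0],"roll": 0}
    - {"fingers": 0.42,"xyz": [-0.043,0.008,0],"roll": 0}
    - {"fingers": 0.42,"xyz": [-0.043,0.008,0],"roll": 0}
    - {"fingers": 0.42,"xyz": [-0.043,0.008,0],"roll": 0}

```text
time: 2.1
tool_pos: [331.5, 152.5, 231.1]
orientation: [3.141, -0.0, 2.033]
wrist_force: [-0.2, 1.3, -0.7]
grip_width: 49.5
grasp_force: 0.0
```

Request:
play_rows:
  steps:
    - {"fingers": 0.42,"xyz": [-0.037,0.009,0],"roll": 0}
    - {"fingers": 0.42,"xyz": [-0.037,0.009,0],"roll": 0}
    - {"fingers": 0.42,"xyz": [-0.037,0.009,0],"roll": 0}
    - {"fingers": 0.42,"xyz": [-0.037,0.009,0],"roll": 0}
    - {"fingers": 0.42,"xyz": [-0.037,0.009,0],"roll": 0}
    - {"fingers": 0.42,"xyz": [-0.037,0.009,0],"roll": 0}
    - {"fingers": 0.42,"xyz": [0,0,0],"roll": 0}

```text
time: 2.8
tool_pos: [481.2, -23.7, 231.0]
orientation: [3.141, 0.002, 2.029]
wrist_force: [-0.4, -0.2, -0.7]
grip_width: 49.6
grasp_force: 0.0
```

```bash
python3 - <<'E'
from h import *
from station import env,capture
s=env.state();print(s["tool_pos"],s["orientation"])
w=capture("wrist");pickle.dump((s,w),open("wrist.pkl","wb"));c=capture("top");pickle.dump(c,open("top1.pkl","wb"))
print(w["mtx"],w["tool_from_camera"])
cv2.imwrite("pics/w1.png",np.vstack([w["pixels"][:384]]))
cv2.imwrite("pics/t1.png",cv2.resize(c["pixels"][90:220,200:370],None,fx=4,fy=4,interpolation=cv2.INTER_CUBIC))
E
```

```text
[481.23766951 -23.70243572 231.03065538] [3.14073600e+00 1.89322739e-03 2.02867045e+00]
[[297.31863964   0.         254.20966605]
 [  0.         297.31863964 194.78910763]
 [  0.           0.           1.        ]] [[ 6.37574564e-04 -9.61998637e-01 -2.73053505e-01  6.81098107e+01]
 [ 9.99999661e-01  7.55546425e-04 -3.26896679e-04 -1.32621930e+00]
 [ 5.20778759e-04 -2.73053204e-01  9.61998793e-01 -1.42774547e+02]
 [ 0.00000000e+00  0.00000000e+00  0.00000000e+00  1.00000000e+00]]
```

View pics/w1.png

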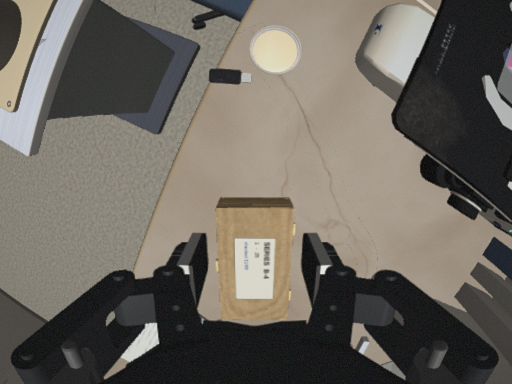

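View pics/t1.png

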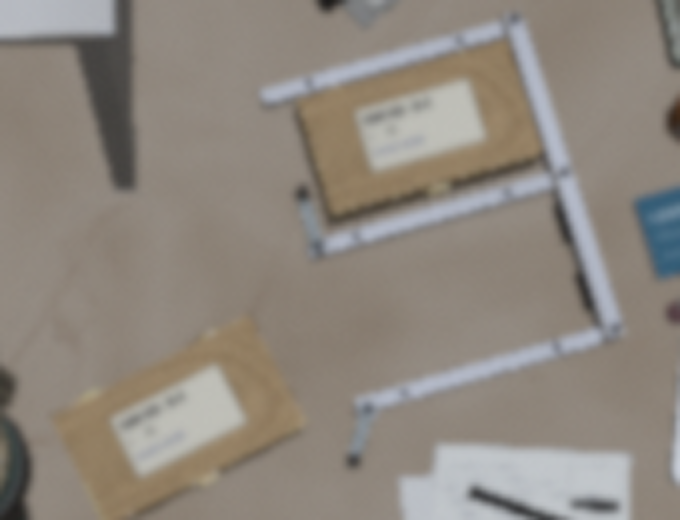

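The wrist view has the box's rear edge at about (218..293, 208), centred between the fingers. The top view still shows the box and dock clear, with the box rear near (55,420)–(110,520). Next I'll check the rear edge from the wrist view and plan the path.

```bash
cat >> h.py <<'E'
from scipy.spatial.transform import Rotation as Ro
def wat(s,w,u,v,z):
    K=w["mtx"];d=np.array([u-K[0,2],v-K[1,2]]);r=np.hypot(*d);th=r/K[0,0]
    ray=np.array([*(d/r*np.sin(th)),np.cos(th)]);T=w["tool_from_camera"]
    R=Ro.from_euler("xyz",s["orientation"]).as_matrix()
    o=s["tool_pos"]+R@T[:3,3];q=R@T[:3,:3]@ray
    return o+q*(z-o[2])/q[2]
O=np.array([607.4,-261.]);PSI=.272
def todock(p,psi=PSI):
    c,s=np.cos(psi),np.sin(psi);return np.array([[c,s],[-s,c]])@(np.asarray(p)[:2]-O)
E
python3 - <<'E'
from h import *
s,w=pickle.load(open("wrist.pkl","rb"))
g=cv2.cvtColor(w["pixels"],cv2.COLOR_BGR2GRAY)
print(g[190:216,235],g[190:216,275]);print(g[230,206:226],g[230,284:304]); print(g[203,210:225],g[203,285:302])
for p in [(218,208,47),(293,208,47),(219,198,0),(292,198,0)]:
    q=wat(s,w,*p);print(q.round(1),todock(q).round(1))
c=pickle.load(open("top1.pkl","rb"));P=cloud(c);Q=P[165:225,208:280].reshape(-1,3);Q=Q[abs(Q[:,2]-47)<6]
r=cv2.minAreaRect(Q[:,:2].astype(np.float32));print(r,todock(r[0]),np.radians(r[2])-PSI)
E
```

```text
[155 156 154 154 154 156 154 109  64  60  66  71  70  74  70  67  61  90
 137 146 141 140 139 140 139 139] [159 158 159 159 160 162 159 117  74  66  68  67  70  63  81  75  72 112
 141 145 143 142 141 140 142 143]
[148 149 151 152 151 151 150 151 153 151 138 141 145 145 144 145 144 144
 140 139] [156 153 149 144 141 146 156 158 166 194 203 170 155 150 153 156 156 157
 153 156]
[146 150 146 148 150 150 149 126  85  79  76  68  80  79  80] [ 63  64  63  68  68  68  81 128 161 162 160 160 160 160 161 158 159]
[460.4 -79.7  47. ] [-92.9 214.1]
[538.8 -41.1  47. ] [ -7.  230.3]
[457.5 -83.2   0. ] [-96.7 211.5]
[543.7 -40.6   0. ] [ -2.1 229.4]
((534.252685546875, -133.56723022460938), (92.9321517944336, 164.82371520996094), 26.04381561279297) [-36.22220086 142.39941218] 0.1825503322255419
```

Pushing from behind alone leaves too little room to correct a 36 mm offset. I'll first push the near side with two spread fingers, to centre and square the box in front of the mouth, and then push it down the lane.

Request:
play_rows:
  steps:
    - {"fingers": 0.2,"xyz": [0,0,0],"roll": -0.143}
    - {"fingers": 0.2,"xyz": [0,0,0],"roll": -0.143}
    - {"fingers": 0.2,"xyz": [0,0,0],"roll": -0.143}
    - {"fingers": 0.2,"xyz": [0,0,0],"roll": -0.143}
    - {"fingers": 0.2,"xyz": [0,0,0],"roll": -0.143}
    - {"fingers": 0.2,"xyz": [0,0,0],"roll": -0.143}
    - {"fingers": 0.2,"xyz": [0,0,0],"roll": -0.143}
    - {"fingers": 0.2,"xyz": [0,0,0],"roll": -0.143}
    - {"fingers": 0.2,"xyz": [0,0,0],"roll": -0.143}
    - {"fingers": 0.2,"xyz": [0,0,0],"roll": -0.143}

```text
time: 3.9
tool_pos: [476.9, -19.2, 231.0]
orientation: [3.141, -0.001, -2.813]
wrist_force: [-0.1, -0.2, -0.1]
grip_width: 68.2
grasp_force: 0.0
```

Request:
play_rows:
  steps:
    - {"fingers": 0.2,"xyz": [0.02,-0.03,0],"roll": -0.14}
    - {"fingers": 0.2,"xyz": [0.02,-0.03,0],"roll": 0}
    - {"fingers": 0.2,"xyz": [0.02,-0.03,0],"roll": 0}
    - {"fingers": 0.2,"xyz": [0.02,-0.03,0],"roll": 0}
    - {"fingers": 0.2,"xyz": [0,0,0],"roll": 0}
    - {"fingers": 0.2,"xyz": [0,0,0.04],"roll": 0}
    - {"fingers": 0.2,"xyz": [0,0,0.04],"roll": 0}
    - {"fingers": 0.2,"xyz": [0,0,0.04],"roll": 0}
    - {"fingers": 0.2,"xyz": [0,0,0],"roll": 0}

```text
time: 4.8
tool_pos: [449.5, -158.3, 106.2]
orientation: [3.131, -0.007, -2.679]
wrist_force: [-1.1, 0.8, -0.1]
grip_width: 68.6
grasp_force: 0.0
```

Request:
play_rows:
  steps:
    - {"fingers": 0.2,"xyz": [0,-0.016,0.02],"roll": 0.005}
    - {"fingers": 0.2,"xyz": [0,0,0.03],"roll": 0}
    - {"fingers": 0.2,"xyz": [0,0,0.03],"roll": 0}
    - {"fingers": 0.2,"xyz": [0,0,0.018],"roll": 0}
    - {"fingers": 0.2,"xyz": [-0.01,0,0],"roll": 0}
    - {"fingers": 0.2,"xyz": [-0.012,0,0],"roll": 0}
    - {"fingers": 0.2,"xyz": [0,0,0],"roll": 0}

```text
time: 5.5
tool_pos: [486.4, -167.6, 16.0]
orientation: [-3.137, 0.004, -2.683]
wrist_force: [0.4, -1.0, 1.2]
grip_width: 68.6
grasp_force: 0.0
```

```bash
cat > meas.py <<'E'
from h import *
from station import env,capture
import sys
s=env.state();print(s["tool_pos"],s["orientation"],s["wrist_force"])
c=capture("top");pickle.dump(c,open("top2.pkl","wb"));P=cloud(c)
Q=P[110:225,208:350].reshape(-1,3);D=(Q[:,:2]-O)@np.array([[np.cos(PSI),-np.sin(PSI)],[np.sin(PSI),np.cos(PSI)]])
k=(abs(Q[:,2]-47)<4)&(D[:,0]<56)&(D[:,0]>-100)&(D[:,1]<240);D=D[k]
r=cv2.minAreaRect(D.astype(np.float32));print(len(D),r);print(cv2.boxPoints(r).round(1))
print("tool dock",todock(s["tool_pos"]),"yaw",s["orientation"][2]-PSI)
cv2.imwrite(f"pics/{sys.argv[1]}.png",cv2.resize(c["pixels"][90:220,200:370],None,fx=4,fy=4,interpolation=cv2.INTER_CUBIC))
E
python3 meas.py a1
```

```text
[ 486.39669349 -167.55579948   15.96027689] [-3.13707355  0.00416989 -2.68314084] [ 0.43342148 -1.03398024  1.15646442]
528 ((-52.03530502319336, 127.62578582763672), (128.10272216796875, 188.94798278808594), 9.815247535705566)
[[-131.3  209.8]
 [ -99.    23.6]
 [  27.2   45.5]
 [  -5.   231.6]]
tool dock [-91.45010773 122.51733181] yaw -2.9551408395872016
```

View pics/a1.png

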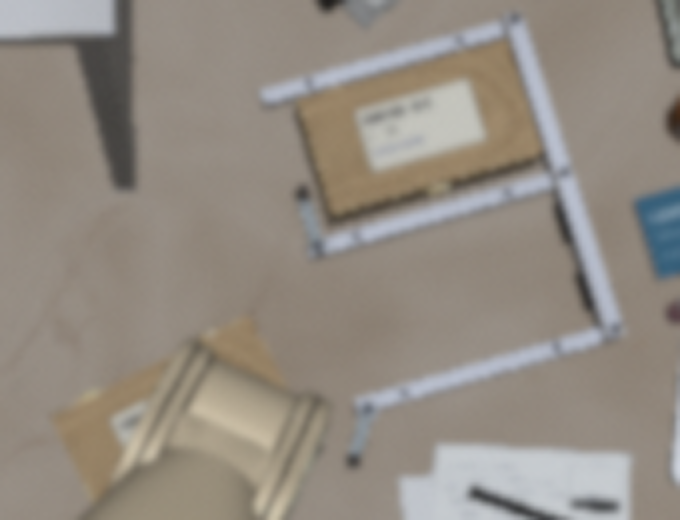

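Request:
play_rows:
  steps:
    - {"fingers": 0.2,"xyz": [0.003,0.008,0.005],"roll": 0}
    - {"fingers": 0.2,"xyz": [0,0,0.005],"roll": 0}
    - {"fingers": 0.2,"xyz": [-0.003,0,0],"roll": 0}
    - {"fingers": 0.2,"xyz": [-0.0036,0.001,0],"roll": 0.018}
    - {"fingers": 0.2,"xyz": [-0.0036,0.001,0],"roll": 0.018}
    - {"fingers": 0.2,"xyz": [-0.0036,0.001,0],"roll": 0.018}
    - {"fingers": 0.2,"xyz": [-0.0036,0.001,0],"roll": 0.018}
    - {"fingers": 0.2,"xyz": [-0.0036,0.001,0],"roll": 0.018}
    - {"fingers": 0.2,"xyz": [0,0,0],"roll": 0}

```text
time: 6.45
tool_pos: [493.7, -148.0, 3.4]
orientation: [-3.141, 0.001, -2.775]
wrist_force: [0.5, 0.0, -0.5]
grip_width: 68.1
grasp_force: 0.0
```

```bash
cat > meas.py <<'E'
from h import *
from station import env,capture
import sys
s=env.state();print(s["tool_pos"],s["orientation"],s["wrist_force"])
c=capture("top");pickle.dump(c,open("top2.pkl","wb"));P=cloud(c)
Q=P[110:225,208:350].reshape(-1,3);D=(Q[:,:2]-O)@np.array([[np.cos(PSI),-np.sin(PSI)],[np.sin(PSI),np.cos(PSI)]])
k=(abs(Q[:,2]-47)<3)&(D[:,0]<58)&(D[:,0]>-100)&(D[:,1]<240);D=D[k]
# visible far (+x) edge: max x per y-bin; front edge: min y per x-bin; rear: max y
def edge(a,b,sgn,lo,hi):
    m=[];
    for t in np.arange(lo,hi,8):
        q=D[(D[:,a]>=t)&(D[:,a]<t+8)]
        if len(q)>2: m.append((t+4,sgn*(sgn*q[:,b]).max()))
    return np.array(m).round(0).astype(int).tolist()
print("far x(y)",edge(1,0,1,-180,230));print("near x(y)",edge(1,0,-1,-180,230));print("front y(x)",edge(0,1,-1,-60,60));print("rear y(x)",edge(0,1,1,-60,60))
print("tool dock",todock(s["tool_pos"]),"yaw",s["orientation"][2]-PSI)
cv2.imwrite(f"pics/{sys.argv[1]}.png",cv2.resize(c["pixels"][90:220,200:370],None,fx=4,fy=4,interpolation=cv2.INTER_CUBIC))
E
python3 meas.py a2
```

```text
[ 493.69892369 -148.0274141     3.39801867] [-3.14138374e+00  7.17433842e-04 -2.77546168e+00] [ 0.54430502  0.00186587 -0.46641737]
far x(y) [[56, -52], [64, 28], [72, 29], [80, 28], [88, 25], [96, 27], [104, 27], [112, 24], [120, 23], [168, 20], [176, 18], [184, 19], [192, 17], [200, 17], [208, 15], [216, 15], [224, 15]]
near x(y) [[56, -57], [64, -62], [72, -23], [80, -22], [88, -15], [96, -7], [104, -1], [112, 4], [120, 13], [168, 16], [176, 7], [184, -3], [192, -13], [200, -17], [208, -30], [216, -42], [224, -41]]
front y(x) [[-56, 59], [-48, 58], [-40, 216], [-32, 60], [-24, 61], [-16, 63], [-8, 62], [0, 65], [8, 66], [16, 65], [24, 66], [32, 67]]
rear y(x) [[-56, 63], [-48, 61], [-40, 223], [-32, 224], [-24, 226], [-16, 226], [-8, 227], [0, 225], [8, 229], [16, 225], [24, 122], [32, 76]]
tool dock [-79.16987469 139.36596019] yaw -3.047461683860491
```

Request:
play_rows:
  steps:
    - {"fingers": 0.2,"xyz": [-0.0047,0.001,0],"roll": 0.0188}
    - {"fingers": 0.2,"xyz": [-0.0047,0.001,0],"roll": 0.0188}
    - {"fingers": 0.2,"xyz": [-0.0047,0.001,0],"roll": 0.0188}
    - {"fingers": 0.2,"xyz": [-0.0047,0.001,0],"roll": 0.0188}
    - {"fingers": 0.2,"xyz": [-0.0047,0.001,0],"roll": 0.0188}
    - {"fingers": 0.2,"xyz": [0,0,0],"roll": 0}

```text
time: 7.1
tool_pos: [514.7, -135.7, 3.4]
orientation: [-3.141, 0.001, -2.869]
wrist_force: [-0.1, 0.1, 0.0]
grip_width: 68.6
grasp_force: 0.0
```

```bash
python3 meas.py a3
```

```text
[ 514.74466899 -135.68336902    3.42595392] [-3.14132282e+00  1.31433770e-03 -2.86935780e+00] [-0.12200786  0.12582288  0.008171  ]
far x(y) [[64, 43], [72, 46], [80, 46], [88, 45], [96, 46], [104, 46], [112, 45], [120, 46], [184, 46], [192, 45], [200, 45], [208, 44], [216, 46], [224, 46]]
near x(y) [[64, -44], [72, -46], [80, -36], [88, -38], [96, 18], [104, 23], [112, 29], [120, 34], [184, 43], [192, 30], [200, 24], [208, 16], [216, 8], [224, -4]]
front y(x) [[-40, 63], [-32, 63], [-24, 62], [-16, 62], [-8, 62], [0, 63], [8, 63], [16, 62], [24, 62], [32, 63], [40, 62], [48, 71]]
rear y(x) [[-40, 84], [-32, 80], [-24, 73], [-16, 69], [-8, 66], [0, 227], [8, 226], [16, 226], [24, 227], [32, 226], [40, 226], [48, 224]]
tool dock [-55.58153362 145.60206552] yaw -3.141357796586683
```

View pics/a3.png

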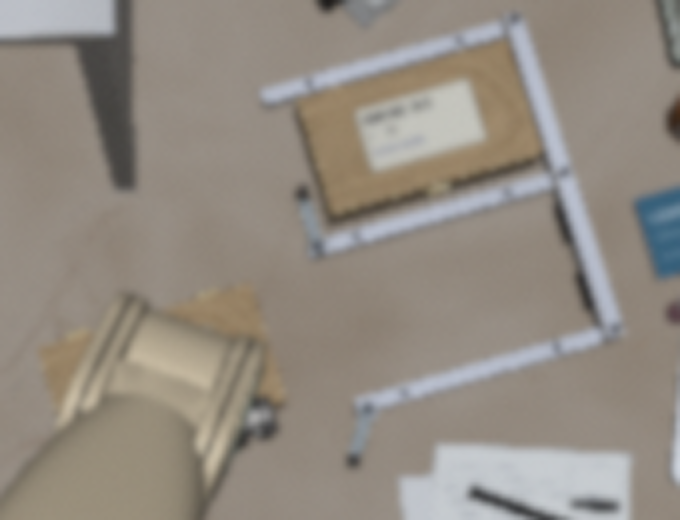

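Request:
play_rows:
  steps:
    - {"fingers": 0.35,"xyz": [0.015,0,0],"roll": 0}
    - {"fingers": 0.35,"xyz": [0.015,0,-0.01],"roll": 0}
    - {"fingers": 0.35,"xyz": [0,0,-0.045],"roll": 0}
    - {"fingers": 0.35,"xyz": [0,0,-0.045],"roll": 0}
    - {"fingers": 0.35,"xyz": [0,0.036,0],"roll": 0}
    - {"fingers": 0.35,"xyz": [0,0.036,0],"roll": 0}
    - {"fingers": 0.35,"xyz": [0,0.036,0],"roll": -0.05}
    - {"fingers": 0.35,"xyz": [0,0,0],"roll": -0.14}
    - {"fingers": 0.35,"xyz": [0,0,0],"roll": -0.14}
    - {"fingers": 0.35,"xyz": [0,0,0],"roll": -0.14}

```text
time: 8.15
tool_pos: [454.3, -39.8, 103.1]
orientation: [3.141, -0.0, -2.393]
wrist_force: [0.1, 0.3, 0.2]
grip_width: 55.7
grasp_force: 0.0
```

Request:
play_rows:
  steps:
    - {"fingers": 0.35,"xyz": [0,0,0],"roll": -0.14}
    - {"fingers": 0.35,"xyz": [0,0,0],"roll": -0.14}
    - {"fingers": 0.35,"xyz": [0,0,0],"roll": -0.14}
    - {"fingers": 0.35,"xyz": [0,0,0],"roll": -0.14}
    - {"fingers": 0.35,"xyz": [0,0,0],"roll": -0.14}
    - {"fingers": 0.35,"xyz": [0,0,0],"roll": -0.14}
    - {"fingers": 0.35,"xyz": [0,0,0],"roll": -0.14}
    - {"fingers": 0.35,"xyz": [0,0,0],"roll": -0.12}
    - {"fingers": 0.35,"xyz": [0,0,0],"roll": 0}

```text
time: 9.05
tool_pos: [454.5, -40.2, 103.1]
orientation: [3.141, 0.0, -1.3]
wrist_force: [-0.7, 0.5, -0.1]
grip_width: 55.7
grasp_force: 0.0
```

```bash
python3 meas.py a4; python3 - <<'E'
from h import *
from station import env
s=env.state()
c=pickle.load(open("top2.pkl","rb"));P=cloud(c)
Q=P[95:150,266:345].reshape(-1,3);Q=Q[abs(Q[:,2]-47)<3]
D=np.array([todock(q) for q in Q])
for t in range(-170,-10,16):
    q=D[(D[:,1]>t)&(D[:,1]<t+16)];print(t+8,q[:,0].min().round(1),q[:,0].max().round(1))
E
```

```text
[454.49283948 -40.24451229 103.05027648] [ 3.14093477e+00  2.84677485e-04 -1.30018590e+00] [-0.67941236  0.47921053 -0.08305878]
far x(y) [[64, 44], [72, 46], [80, 46], [88, 44], [96, 46], [104, 43], [112, 46], [120, 46], [128, 45], [136, 46], [144, 46], [152, 46], [160, 44], [168, 44], [176, 46], [184, 46], [192, 46], [200, 44], [208, 46], [216, 46], [224, 45]]
near x(y) [[64, -44], [72, -46], [80, -45], [88, -45], [96, -45], [104, -44], [112, -45], [120, -45], [128, -45], [136, -45], [144, -45], [152, -44], [160, -46], [168, -45], [176, -45], [184, -46], [192, -45], [200, -46], [208, -43], [216, -44], [224, -32]]
front y(x) [[-48, 68], [-40, 63], [-32, 63], [-24, 62], [-16, 62], [-8, 62], [0, 63], [8, 64], [16, 62], [24, 62], [32, 62], [40, 63], [48, 68]]
rear y(x) [[-48, 200], [-40, 218], [-32, 223], [-24, 220], [-16, 224], [-8, 226], [0, 227], [8, 223], [16, 226], [24, 227], [32, 226], [40, 226], [48, 222]]
tool dock [-87.9777804  253.71932376] yaw -1.572185902209984
-162 74.5 166.5
-146 76.9 166.1
-130 75.1 166.7
-114 76.7 166.3
-98 73.7 166.5
-82 76.1 167.5
-66 76.3 167.2
-50 77.8 167.4
-34 76.8 168.6
-18 78.0 167.6
```

```bash
python3 - <<'E'
from h import *
c=pickle.load(open("top2.pkl","rb"));im=c["pixels"].astype(int)
W=(im.min(2)>160)&(im[...,0]>=im[...,2]-2)
def line(dx0,dx1,dy0,dy1,z,ax):
    L=[]
    for v in range(85,210):
        for u in range(255,365):
            p=at(c,u,v,z);d=todock(p)
            if W[v,u] and dx0<d[0]<dx1 and dy0<d[1]<dy1: L.append(d)
    L=np.array(L,np.float32);f=cv2.fitLine(L,cv2.DIST_HUBER,0,.01,.01).ravel()
    if ax: return len(L),"x at y=0,-180:",[round(float(f[2]+f[0]/f[1]*(y-f[3])),1) for y in(0,-180)]
    return len(L),"y at x=-60,180:",[round(float(f[3]+f[1]/f[0]*(x-f[2])),1) for x in(-60,180)]
print("near -62",line(-74,-50,-170,-5,16,1));print("mid 62",line(50,72,-170,-20,16,1));print("far 186",line(176,198,-170,5,16,1))
print("end",line(-70,195,-205,-175,30,0))
cv2.imwrite("/tmp/w.png",W*255)
E
```

```text
near -62 (187, 'x at y=0,-180:', [-62.6, -65.0])
mid 62 (151, 'x at y=0,-180:', [60.9, 59.3])
far 186 (173, 'x at y=0,-180:', [185.1, 183.2])
end (293, 'y at x=-60,180:', [-189.5, -191.8])[ WARN:0@0.571] global loadsave.cpp:1063 imwrite_ Unsupported depth image for selected encoder is fallbacked to CV_8U.
```

Request:
play_rows:
  steps:
    - {"fingers": 0.35,"xyz": [0.0036,-0.0293,0],"roll": 0}
    - {"fingers": 0.35,"xyz": [0,-0.03,0],"roll": 0}
    - {"fingers": 0.35,"xyz": [0,-0.03,0],"roll": 0.01}
    - {"fingers": 0.35,"xyz": [0,0,0.02],"roll": 0}
    - {"fingers": 0.35,"xyz": [0,0,0.03],"roll": 0}
    - {"fingers": 0.35,"xyz": [0,0,0.03],"roll": 0}
    - {"fingers": 0.35,"xyz": [0,0,0.018],"roll": 0}
    - {"fingers": 0.35,"xyz": [0,0,0],"roll": 0}
    - {"fingers": 0.35,"xyz": [0,0,0],"roll": 0}

```text
time: 10.0
tool_pos: [542.3, -19.6, 5.3]
orientation: [3.141, 0.0, -1.311]
wrist_force: [-0.1, -0.3, -1.0]
grip_width: 55.7
grasp_force: 0.0
```

```bash
sed -i 's/^O=.*/O=np.array([606.5,-261.2]);PSI=.261/' h.py; python3 meas.py a5; python3 - <<'E'
from h import *
from station import capture
w=capture("wrist");cv2.imwrite("pics/w2.png",w["pixels"])
E
```

```text
[542.25775321 -19.62290504   5.33897923] [ 3.14089535e+00  3.32236440e-04 -1.31081826e+00] [-0.12677159 -0.28343525 -1.01812168]
far x(y) [[64, 43], [72, 45], [80, 45], [88, 44], [96, 46], [104, 46], [112, 45], [120, 44], [128, 43], [136, 45], [144, 45], [152, 45], [160, 44], [168, 43], [176, 45], [184, 44], [192, 44], [200, 44], [208, 45], [216, 45], [224, 37]]
near x(y) [[64, -46], [72, -45], [80, -45], [88, -43], [96, -45], [104, -46], [112, -44], [120, -45], [128, -45], [136, -46], [144, -46], [152, -46], [160, -45], [168, -46], [176, -46], [184, -45], [192, -46], [200, -44], [208, -47], [216, -47], [224, -46]]
front y(x) [[-48, 68], [-40, 62], [-32, 63], [-24, 62], [-16, 62], [-8, 62], [0, 63], [8, 63], [16, 62], [24, 62], [32, 63], [40, 63], [48, 68]]
rear y(x) [[-48, 223], [-40, 224], [-32, 225], [-24, 226], [-16, 226], [-8, 217], [0, 220], [8, 217], [16, 215], [24, 219], [32, 222], [40, 221], [48, 216]]
tool dock [  0.27168249 249.97296908] yaw -1.5718182617804244
```

View pics/w2.png

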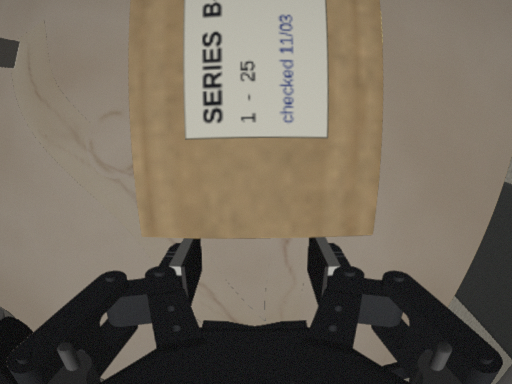

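Request:
play_rows:
  steps:
    - {"fingers": 0.35,"xyz": [0.006,0,0],"roll": 0}
    - {"fingers": 0.35,"xyz": [0.004,0,0],"roll": 0}
    - {"fingers": 0.35,"xyz": [0.004,0,0],"roll": 0}
    - {"fingers": 0.35,"xyz": [0.006,0,0],"roll": 0}
    - {"fingers": 0.35,"xyz": [0.008,0,0],"roll": 0}
    - {"fingers": 0.35,"xyz": [0.008,0,0],"roll": 0}
    - {"fingers": 0.35,"xyz": [0.008,0,0],"roll": 0}
    - {"fingers": 0.35,"xyz": [0.008,0,0],"roll": 0}
    - {"fingers": 0.35,"xyz": [0.006,0,0],"roll": 0}
    - {"fingers": 0.35,"xyz": [0,0,0],"roll": 0}

```text
time: 11.1
tool_pos: [558.1, -76.9, 5.3]
orientation: [-3.142, -0.001, -1.311]
wrist_force: [-0.2, -0.0, -0.3]
grip_width: 55.6
grasp_force: 0.0
```

```bash
python3 meas.py a6
```

```text
[558.10352199 -76.87329666   5.25072024] [-3.14154523e+00 -1.27608467e-03 -1.31069695e+00] [-0.20092775 -0.03456821 -0.33233927]
far x(y) [[16, 39], [24, 44], [32, 44], [40, 42], [48, 43], [56, 43], [64, 43], [72, 44], [80, 45], [88, 43], [96, 43], [104, 43], [112, 42], [120, 41], [128, 43], [136, 43], [144, 42], [152, 34], [160, -4], [168, -16], [176, -27]]
near x(y) [[16, -48], [24, -98], [32, -100], [40, -47], [48, -45], [56, -48], [64, -47], [72, -46], [80, -47], [88, -46], [96, -46], [104, -48], [112, -48], [120, -47], [128, -47], [136, -48], [144, -47], [152, -48], [160, -47], [168, -47], [176, -47]]
front y(x) [[-48, 16], [-40, 15], [-32, 15], [-24, 14], [-16, 17], [-8, 17], [0, 15], [8, 15], [16, 14], [24, 16], [32, 15], [40, 15]]
rear y(x) [[-48, 178], [-40, 177], [-32, 176], [-24, 172], [-16, 167], [-8, 162], [0, 156], [8, 154], [16, 150], [24, 154], [32, 153], [40, 147]]
tool dock [  0.80751222 190.57255986] yaw -1.5716969457029863
```

Request:
play_rows:
  steps:
    - {"fingers": 0.35,"xyz": [0.005,0,0],"roll": 0}
    - {"fingers": 0.35,"xyz": [0.008,0,0],"roll": 0}
    - {"fingers": 0.35,"xyz": [0.01,0,0],"roll": 0}
    - {"fingers": 0.35,"xyz": [0.01,0,0],"roll": 0}
    - {"fingers": 0.35,"xyz": [0.01,0,0],"roll": 0}
    - {"fingers": 0.35,"xyz": [0.01,0,0],"roll": 0}
    - {"fingers": 0.35,"xyz": [0.01,0,0],"roll": 0}
    - {"fingers": 0.35,"xyz": [0.01,0,0],"roll": 0}
    - {"fingers": 0.35,"xyz": [0.007,0,0],"roll": 0}
    - {"fingers": 0.35,"xyz": [0,0,0],"roll": 0}

```text
time: 12.15
tool_pos: [579.1, -154.2, 5.6]
orientation: [-3.141, -0.001, -1.311]
wrist_force: [-0.3, 0.5, 0.6]
grip_width: 55.8
grasp_force: 0.0
```

```bash
python3 meas.py a7
```

```text
[ 579.10404075 -154.23130422    5.57271296] [-3.14083130e+00 -1.24654191e-03 -1.31062597e+00] [-0.27403753  0.49016047  0.59106746]
far x(y) [[-64, 43], [-56, 43], [-48, 44], [-40, 43], [-32, 42], [-24, 43], [-16, 44], [-8, 45], [0, 42], [8, 44], [16, 44], [24, 41], [32, 44], [40, 36], [48, 28], [56, 15], [64, 5], [72, -4], [80, -12], [88, -28], [96, -32]]
near x(y) [[-64, -47], [-56, -46], [-48, -45], [-40, -47], [-32, -45], [-24, -46], [-16, -46], [-8, -47], [0, -47], [8, -45], [16, -51], [24, -99], [32, -47], [40, -47], [48, -46], [56, -47], [64, -47], [72, -47], [80, -47], [88, -46], [96, -47]]
front y(x) [[-48, -64], [-40, -63], [-32, -65], [-24, -65], [-16, -64], [-8, -65], [0, -63], [8, -65], [16, -65], [24, -66], [32, -66], [40, -66], [48, -6]]
rear y(x) [[-48, 95], [-40, 98], [-32, 95], [-24, 87], [-16, 81], [-8, 73], [0, 67], [8, 62], [16, 56], [24, 51], [32, 46], [40, 36], [48, 35]]
tool dock [  1.1348068 110.4153643] yaw -1.5716259730177629
```

Request:
play_rows:
  steps:
    - {"fingers": 0.35,"xyz": [0.006,0,0],"roll": 0}
    - {"fingers": 0.35,"xyz": [0.01,0,0],"roll": 0}
    - {"fingers": 0.35,"xyz": [0.012,0,0],"roll": 0}
    - {"fingers": 0.35,"xyz": [0.012,0,0],"roll": 0}
    - {"fingers": 0.35,"xyz": [0.012,0,0],"roll": 0}
    - {"fingers": 0.35,"xyz": [0.012,0,0],"roll": 0}
    - {"fingers": 0.35,"xyz": [0.012,0,0],"roll": 0}
    - {"fingers": 0.35,"xyz": [0.012,0,0],"roll": 0}
    - {"fingers": 0.35,"xyz": [0.008,0,0],"roll": 0}
    - {"fingers": 0.35,"xyz": [0.004,0,0],"roll": 0}

```text
time: 13.2
tool_pos: [604.5, -250.5, 5.4]
orientation: [-3.141, -0.0, -1.31]
wrist_force: [-1.0, 2.4, 1.2]
grip_width: 55.1
grasp_force: 1.0
```

Request:
play_rows:
  steps:
    - {"fingers": 0.35,"xyz": [0.002,0,0],"roll": 0}
    - {"fingers": 0.35,"xyz": [0.002,0,0],"roll": 0}
    - {"fingers": 0.35,"xyz": [0.002,0,0],"roll": 0}
    - {"fingers": 0.35,"xyz": [0.002,0,0],"roll": 0}
    - {"fingers": 0.35,"xyz": [0,0,0],"roll": 0}
    - {"fingers": 0.35,"xyz": [0,0,0],"roll": 0}

```text
time: 13.8
tool_pos: [606.4, -257.3, 5.3]
orientation: [-3.141, -0.001, -1.309]
wrist_force: [-0.4, 1.1, 0.9]
grip_width: 55.6
grasp_force: 0.3
```

```bash
python3 meas.py a8
```

```text
[ 606.39758136 -257.3083964     5.34282946] [-3.14148098e+00 -5.97210827e-04 -1.30929499e+00] [-0.40524962  1.05614852  0.92595729]
far x(y) [[-168, 43], [-160, 45], [-152, 45], [-144, 45], [-136, 45], [-128, 46], [-120, 45], [-112, 42], [-104, 33], [-96, 27], [-88, 16], [-80, 7], [-72, 2], [-64, -8], [-56, -15], [-48, -22], [-40, -32]]
near x(y) [[-168, -46], [-160, -46], [-152, -46], [-144, -46], [-136, -45], [-128, -45], [-120, -45], [-112, -46], [-104, -46], [-96, -43], [-88, -46], [-80, -47], [-72, -47], [-64, -46], [-56, -46], [-48, -47], [-40, -47]]
front y(x) [[-48, -172], [-40, -171], [-32, -171], [-24, -171], [-16, -171], [-8, -170], [0, -169], [8, -171], [16, -170], [24, -171], [32, -171], [40, -171], [48, -164]]
rear y(x) [[-48, -37], [-40, -37], [-32, -43], [-24, -48], [-16, -53], [-8, -65], [0, -75], [8, -80], [16, -88], [24, -94], [32, -103], [40, -108], [48, -120]]
tool dock [0.90526594 3.78623319] yaw -1.5702949931423813
```

Request:
play_rows:
  steps:
    - {"fingers": 0.35,"xyz": [0.001,0,0],"roll": 0}
    - {"fingers": 0.35,"xyz": [0.001,0,0],"roll": 0}
    - {"fingers": 0.35,"xyz": [0.001,0,0],"roll": 0}
    - {"fingers": 0.35,"xyz": [0,0,0],"roll": 0}
    - {"fingers": 0.35,"xyz": [0,0,0],"roll": 0}

```text
time: 14.35
tool_pos: [607.0, -260.2, 5.3]
orientation: [3.142, -0.0, -1.309]
wrist_force: [0.5, 1.5, 1.2]
grip_width: 55.5
grasp_force: 0.6
```

Request:
play_rows:
  steps:
    - {"fingers": 0.35,"xyz": [0.001,0,0],"roll": 0}
    - {"fingers": 0.35,"xyz": [0.001,0,0],"roll": 0}
    - {"fingers": 0.35,"xyz": [0,0,0],"roll": 0}
    - {"fingers": 0.35,"xyz": [0,0,0],"roll": 0}

```text
time: 14.75
tool_pos: [607.2, -260.8, 5.3]
orientation: [3.142, 0.002, -1.309]
wrist_force: [-0.4, 5.3, 2.3]
grip_width: 55.6
grasp_force: 2.5
```

Request:
play_rows:
  steps:
    - {"fingers": 0.35,"xyz": [0.001,0,0],"roll": 0}
    - {"fingers": 0.35,"xyz": [0.001,0,0],"roll": 0}
    - {"fingers": 0.35,"xyz": [0,0,0],"roll": 0}
    - {"fingers": 0.35,"xyz": [0,0,0],"roll": 0}

```text
time: 15.15
tool_pos: [607.1, -260.8, 5.3]
orientation: [-3.142, 0.006, -1.308]
wrist_force: [-2.0, 9.7, 6.0]
grip_width: 55.6
grasp_force: 4.9
```

The box is against the buffers: force rises to about 10 N with no further travel. I'll back away and lift clear.

Request:
play_rows:
  steps:
    - {"fingers": 0.35,"xyz": [-0.003,0,0],"roll": 0}
    - {"fingers": 0.35,"xyz": [-0.005,0,0],"roll": 0}
    - {"fingers": 0.35,"xyz": [-0.02,0,0],"roll": 0}
    - {"fingers": 0.35,"xyz": [-0.025,0,0],"roll": 0}
    - {"fingers": 0.35,"xyz": [0,0,-0.03],"roll": 0}
    - {"fingers": 0.35,"xyz": [0,0,-0.045],"roll": 0}
    - {"fingers": 1,"xyz": [0,0,-0.045],"roll": 0.07}
    - {"fingers": 1,"xyz": [0,0,0],"roll": 0.07}
    - {"fingers": 1,"xyz": [0,0,0],"roll": 0.073}
    - {"fingers": 1,"xyz": [0,0,0],"roll": 0}

```text
time: 16.15
tool_pos: [594.2, -212.0, 125.8]
orientation: [-3.141, -0.001, -1.522]
wrist_force: [-1.0, -0.3, -0.9]
grip_width: 0.2
grasp_force: 0.0
```

```bash
python3 meas.py a9; python3 - <<'E'
from h import *
c=pickle.load(open("top2.pkl","rb"))
im=c["pixels"]
g=cv2.cvtColor(im,cv2.COLOR_BGR2GRAY)[195:215,278:300]
v,u=np.where(g<70);print(np.c_[u+278,v+195].mean(0),len(u)) 
if len(u):
  d=todock(at(c,u.mean()+278,v.mean()+195,44));print(d,np.arctan2(d[1]-5,d[0]+67),np.hypot(d[1]-5,d[0]+67))
E
```

```text
[ 594.15359694 -211.98095313  125.76901562] [-3.14109040e+00 -5.91765992e-04 -1.52189641e+00] [-0.98003839 -0.27039916 -0.91018095]
far x(y) [[-176, 45], [-168, 43], [-160, 45], [-152, 45], [-144, 44], [-136, 43], [-128, 44], [-120, 45], [-112, 45], [-104, 45], [-96, 45], [-88, 44], [-80, 44], [-72, 44], [-64, 44], [-56, 44], [-48, 44], [-40, 29], [-32, 20], [-24, 16], [-16, 10], [-8, 2]]
near x(y) [[-176, -46], [-168, -45], [-160, -46], [-152, -46], [-144, -46], [-136, -47], [-128, -47], [-120, -46], [-112, -47], [-104, -46], [-96, -45], [-88, -51], [-80, -46], [-72, -46], [-64, -47], [-56, -44], [-48, -47], [-40, -45], [-32, -47], [-24, -47], [-16, -44], [-8, -38]]
front y(x) [[-48, -175], [-40, -173], [-32, -173], [-24, -176], [-16, -175], [-8, -175], [0, -175], [8, -172], [16, -175], [24, -175], [32, -175], [40, -175], [48, -174]]
rear y(x) [[-48, -12], [-40, -11], [-32, -11], [-24, -13], [-16, -12], [-8, -10], [0, -11], [8, -15], [16, -24], [24, -32], [32, -38], [40, -47], [48, -58]]
tool dock [ 0.77255799 50.73806656] yaw -1.7828964051864187
[nan nan] 0<stdin>:5: RuntimeWarning: Mean of empty slice.
  ret = um.true_divide(
```

View pics/a9.png

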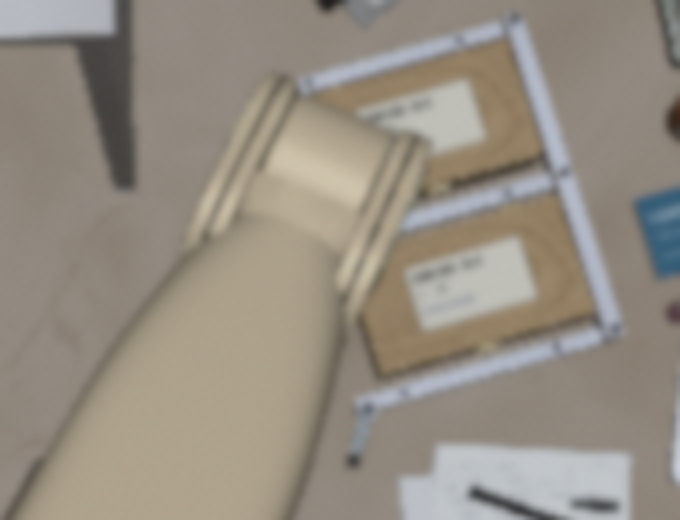

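The crop shows the box home in the empty lane. The open keeper's pivot is at (367,407) and its pin at (352,461). Next I'll move the shut fingers to the robot side of the pin.

Request:
play_rows:
  steps:
    - {"fingers": 1,"xyz": [0.0185,0.0242,0],"roll": 0}
    - {"fingers": 1,"xyz": [0.0185,0.0242,0],"roll": 0}
    - {"fingers": 1,"xyz": [0.0185,0.0242,0],"roll": 0}
    - {"fingers": 1,"xyz": [0.0185,0.0242,0],"roll": 0}
    - {"fingers": 1,"xyz": [0,0,0],"roll": 0}
    - {"fingers": 1,"xyz": [0,0,0],"roll": 0}

```text
time: 16.8
tool_pos: [500.6, -291.1, 124.8]
orientation: [3.141, 0.001, -1.523]
wrist_force: [-0.2, 1.1, -0.4]
grip_width: 0.1
grasp_force: 0.0
```

```bash
python3 - <<'E'
from h import *
from station import env,capture
s=env.state();w=capture("wrist");cv2.imwrite("pics/w3.png",w["pixels"]);pickle.dump((s,w),open("w3.pkl","wb"))
print(s["tool_pos"],s["orientation"],todock(s["tool_pos"]))
T=w["tool_from_camera"]
E
```

```text
[ 500.63866758 -291.09966793  124.77553464] [ 3.14117120e+00  8.81692509e-04 -1.52267606e+00] [-109.99157871   -1.5698589 ]
```

View pics/w3.png

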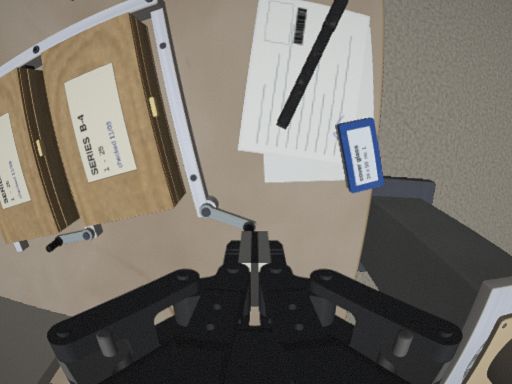

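```bash
python3 - <<'E'
from h import *
s,w=pickle.load(open("w3.pkl","rb"))
for p in[(250,226,46),(207,210,24),(206,209,24)]:
    d=todock(wat(s,w,*p));print(d.round(1))
a=todock(wat(s,w,250,226,46))-todock(wat(s,w,207,210,24));print(np.arctan2(a[1],a[0]),np.hypot(*a))
E
```

```text
[-103.8   15.7]
[-68.2   1.8]
[-67.5   0.8]
2.772127822453063 38.238402748944175
```

Request:
play_rows:
  steps:
    - {"fingers": 1,"xyz": [0.004,0,0.02],"roll": 0}
    - {"fingers": 1,"xyz": [0,0,0.03],"roll": 0}
    - {"fingers": 1,"xyz": [0,0,0.03],"roll": 0}
    - {"fingers": 1,"xyz": [0,0,0.014],"roll": 0}
    - {"fingers": 1,"xyz": [0,0,0],"roll": 0}
    - {"fingers": 1,"xyz": [-0.004,0,0],"roll": 0}
    - {"fingers": 1,"xyz": [-0.0057,0.0017,0],"roll": 0.14}
    - {"fingers": 1,"xyz": [-0.0057,0.0017,0],"roll": 0.14}
    - {"fingers": 1,"xyz": [-0.0057,0.0017,0],"roll": 0.14}
    - {"fingers": 1,"xyz": [-0.0057,0.0017,0],"roll": 0.14}

```text
time: 17.85
tool_pos: [499.6, -268.7, 33.5]
orientation: [-3.138, -0.001, -2.088]
wrist_force: [-0.5, -0.6, 0.0]
grip_width: -0.2
grasp_force: 0.5
```

Request:
play_rows:
  steps:
    - {"fingers": 1,"xyz": [-0.0057,0.0017,0.002],"roll": 0.14}
    - {"fingers": 1,"xyz": [-0.0057,0.0017,0],"roll": 0.14}
    - {"fingers": 1,"xyz": [-0.0057,0.0017,0],"roll": 0.14}
    - {"fingers": 1,"xyz": [-0.0057,0.0017,0],"roll": 0.14}
    - {"fingers": 1,"xyz": [-0.0057,0.0017,0],"roll": 0.14}
    - {"fingers": 1,"xyz": [-0.0057,0.0017,0],"roll": 0.14}
    - {"fingers": 1,"xyz": [-0.0057,0.0017,0],"roll": 0.14}
    - {"fingers": 1,"xyz": [-0.0057,0.0017,0],"roll": 0.14}
    - {"fingers": 1,"xyz": [-0.0057,0.0017,0],"roll": 0.14}
    - {"fingers": 1,"xyz": [0,0,0],"roll": 0}

```text
time: 18.85
tool_pos: [535.6, -232.7, 31.4]
orientation: [-3.141, 0.004, 2.942]
wrist_force: [-0.7, -0.3, 0.6]
grip_width: 0.1
grasp_force: 0.0
```

```bash
python3 - <<'E'
from h import *
from station import env,capture
s=env.state();d=todock(s["tool_pos"]);yaw=s["orientation"][2]-PSI
phi=2.93-13*.14
e=np.array([np.cos(phi),np.sin(phi)]);t=np.array([-e[1],e[0]])
print(d,yaw,"want",np.array([-67,5])+40*e+15*t,"phi",phi,"err tool",)
E
```

```text
[-61.13377192  45.79006673] 2.6811008718401133 want [-62.64901962  47.49787018] phi 1.1099999999999999 err tool
```

Request:
play_rows:
  steps:
    - {"fingers": 1,"xyz": [-0.0057,0.0017,0],"roll": 0.14}
    - {"fingers": 1,"xyz": [-0.0057,0.0017,0],"roll": 0.14}
    - {"fingers": 1,"xyz": [-0.0057,0.0017,0],"roll": 0.14}
    - {"fingers": 1,"xyz": [-0.0057,0.0017,0],"roll": 0.14}
    - {"fingers": 1,"xyz": [-0.0057,0.0017,0],"roll": 0.14}
    - {"fingers": 1,"xyz": [-0.0057,0.0017,0],"roll": 0.14}
    - {"fingers": 1,"xyz": [-0.0057,0.0017,0],"roll": 0.14}
    - {"fingers": 1,"xyz": [-0.002,0.0005,0],"roll": 0.05}
    - {"fingers": 1,"xyz": [0,0,0],"roll": 0}

```text
time: 19.75
tool_pos: [573.7, -247.6, 30.6]
orientation: [3.14, 0.002, 1.914]
wrist_force: [-0.3, -0.5, 0.2]
grip_width: 0.1
grasp_force: 0.0
```

```bash
python3 - <<'E'
from h import *
from station import env,capture
s=env.state();d=todock(s["tool_pos"]);print(d,s["orientation"][2]-PSI,s["wrist_force"])
E
```

```text
[-28.17197753  21.56585966] 1.652785268031256 [-0.29527716 -0.5320332   0.20883553]
```

Request:
play_rows:
  steps:
    - {"fingers": 1,"xyz": [-0.001,0,0],"roll": 0.04}
    - {"fingers": 1,"xyz": [-0.001,0,0],"roll": 0.04}
    - {"fingers": 1,"xyz": [-0.001,0,0],"roll": 0}
    - {"fingers": 1,"xyz": [-0.001,0,0],"roll": 0}
    - {"fingers": 1,"xyz": [0,0,0],"roll": 0}
    - {"fingers": 1,"xyz": [0,0,0],"roll": 0}

```text
time: 20.35
tool_pos: [573.9, -250.4, 29.6]
orientation: [3.141, -0.001, 1.832]
wrist_force: [-0.5, 2.7, 2.0]
grip_width: -0.2
grasp_force: 1.6
```

Request:
play_rows:
  steps:
    - {"fingers": 1,"xyz": [-0.001,0,0],"roll": 0}
    - {"fingers": 1,"xyz": [-0.001,0,0],"roll": 0}
    - {"fingers": 1,"xyz": [0,0,0],"roll": 0}
    - {"fingers": 1,"xyz": [0,0,0],"roll": 0}

```text
time: 20.75
tool_pos: [574.0, -250.7, 29.4]
orientation: [3.141, -0.004, 1.832]
wrist_force: [-0.4, 7.9, 5.8]
grip_width: -0.2
grasp_force: 3.8
```

The keeper is at its stop: force rises with no travel. I'll retreat outward along dock +y and up, then check.

Request:
play_rows:
  steps:
    - {"fingers": 1,"xyz": [0.004,0,0],"roll": 0}
    - {"fingers": 1,"xyz": [0.015,0,0],"roll": 0}
    - {"fingers": 1,"xyz": [0.03,0,0],"roll": 0}
    - {"fingers": 1,"xyz": [0,0,-0.045],"roll": 0}
    - {"fingers": 1,"xyz": [0,0,-0.045],"roll": 0}
    - {"fingers": 1,"xyz": [0.02,0.04,-0.045],"roll": 0}
    - {"fingers": 1,"xyz": [0,-0.05,-0.03],"roll": 0}
    - {"fingers": 1,"xyz": [0,-0.05,0],"roll": 0}
    - {"fingers": 1,"xyz": [0,-0.05,0],"roll": 0}
    - {"fingers": 1,"xyz": [0,-0.05,0],"roll": 0}

```text
time: 21.75
tool_pos: [399.8, -231.7, 180.5]
orientation: [-3.141, 0.002, 1.832]
wrist_force: [0.2, -1.2, -0.1]
grip_width: -0.0
grasp_force: 0.0
```

```bash
python3 meas.py a10; python3 - <<'E'
from station import capture
import cv2
c=capture("scene")["pixels"][150:290,170:400]
import numpy as np
t=cv2.imread("pics/a10.png")[:, :]
cv2.imwrite("pics/fin.png",np.vstack([cv2.resize(t,(560,428))[80:400],cv2.resize(c[10:90],(560,195),interpolation=cv2.INTER_CUBIC)]))
E
```

```text
[ 399.82897878 -231.74019479  180.48825243] [-3.14077169e+00  1.83697791e-03  1.83210346e+00] [ 0.24675934 -1.16888923 -0.05416989]
far x(y) [[-176, 43], [-168, 43], [-160, 44], [-152, 45], [-144, 44], [-136, 45], [-128, 43], [-120, 45], [-112, 42], [-104, 44], [-96, 45], [-88, 45], [-80, 43], [-72, 42], [-64, 45], [-56, 44], [-48, 45], [-40, 44], [-32, 43], [-24, 44], [-16, 44], [-8, 42], [8, -24]]
near x(y) [[-176, -46], [-168, -47], [-160, -46], [-152, -46], [-144, -44], [-136, -47], [-128, -46], [-120, -46], [-112, -47], [-104, -46], [-96, -47], [-88, -43], [-80, -47], [-72, -47], [-64, -47], [-56, -46], [-48, -46], [-40, -47], [-32, -45], [-24, -47], [-16, -46], [-8, -38], [8, -30]]
front y(x) [[-48, -174], [-40, -174], [-32, -176], [-24, -176], [-16, -175], [-8, -175], [0, -176], [8, -173], [16, -175], [24, -175], [32, -174], [40, -174], [48, -163]]
rear y(x) [[-48, -12], [-40, -11], [-32, 8], [-24, 7], [-16, -12], [-8, -11], [0, -11], [8, -11], [16, -12], [24, -13], [32, -10], [40, -11], [48, -18]]
tool dock [-192.06956388   81.79287113] yaw 1.5711034618200679
```

View pics/fin.png

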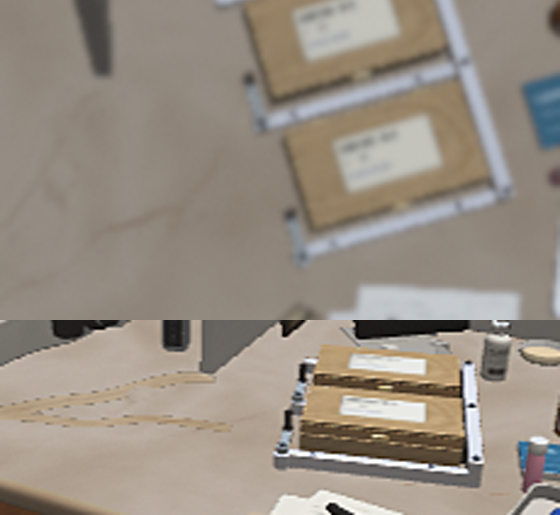

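The box is home, with its front at y = -175, its rear at -11 and its centreline about 1 mm off. The keeper pin, at (290,215) in the view, is shut parallel to the other lane's keeper.

```bash
python3 -c "
from station import env
print(env.job_done())"
```

```text
the job is handed in; nothing more can be done
None
```

The slide box is fully home against the buffers, the keeper is shut behind it, the arm is clear, and the job was handed in at about 22 s of robot time.

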